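Find the loose bolt and hold its cap open

TASK

A bolt has worked loose in the dough roller's drive box: swing the box's top door open by its bar handle until it stands upright or past it, and leave it open. With the caps still shut, tap each of the three bolt ends from above, in order from the one nearest the robot to the farthest, firmly enough that the loose one sinks. Then lift the loose bolt's red cap at least 60 degrees open and finish while still holding it there with the gripper so that I can get a spanner on it; leave the other two caps shut and the other things on the counter where they are.

Things in the scene. Friction and masses are not known exactly. Their poses are not given: they have to be found in the camera images.
- housing: Dough roller's drive box, fixed: white steel, 340 (x) x 220 (y) x 85 mm, 6 mm walls. Origin under its centre at counter height; x along the bolt row, away from the robot (yaw up to 0.25 rad either way), y to the door's hinge side, z up. Inside, 208 mm wide, a deck 35 mm above the counter; the bolts stand at y = -20, x = -90, 0, +90 mm
- door (a joint): Aluminium door over the whole top of the box (340 x 220 x 6 mm, 0.35 kg), hinged along the box's +y top edge, axis along the box's x. 0 = shut (flat), 1.57 = upright, stop at 2.0 (leaning away). Stiff hinge: it stays where it is left; about 5 N at the handle moves it
- door_handle (a point): Middle of the door's black bar handle: round bar 10 mm thick, 100 mm long, parallel to the hinge, its axis 35 mm clear of the door's face; door shut: near the box's -y edge (y = -95 mm), 126 mm above the counter. Moves with the door
- door_hinge (a point): Middle of the door's hinge axis (y = 110 mm in the box's frame), 85 mm above the counter; the shut door's handle lies 205 mm towards the box's -y from it and 41 mm higher
- bolt_1 (a joint): How far the bolt nearest the robot has sunk (m): 0 as found. A tight bolt moves less than 1.5 mm. The loose one (any of the three, changes from run to run, looks the same) slides down when pushed with over about 3 N (6 to 10 N is a good tap) and stays down, 0.008
- bolt_1_top (a point): Top of the upright steel end of the bolt nearest the robot: 14 mm across, 65 mm above the counter, sticking up 12 mm through a hole in its shut red cap. Sinks with the bolt
- cap_1 (a joint): Red flip cap of the bolt nearest the robot: flap 63 mm long, 30 mm wide, 18 mm square hole round the bolt; hinged on its side away from the robot, axis along the box's y. 0 = shut (flap top 53 mm above the counter), grows as its near end swings up and away from the robot; stop at 1.7. A weak spring (1 to 2 N at the fin) shuts it when let go
- cap_1_fin (a point): Centre of cap 1's upright grip fin at its robot-side end: 30 mm wide along the box's y, 10 thick, 22 tall, top 75 mm above the counter when shut. The flap is as wide, so fingers can pinch the 30 mm and the cap turns between them. Hinge axis: 58 mm farther along the box's x (22 mm beyond the bolt), 19 mm lower (45 mm above the counter)
- bolt_2 (a joint): How far the bolt in the middle has sunk (m): 0 as found. A tight bolt moves less than 1.5 mm. The loose one (any of the three, changes from run to run, looks the same) slides down when pushed with over about 3 N (6 to 10 N is a good tap) and stays down, 0.008
- bolt_2_top (a point): Top of the upright steel end of the bolt in the middle: 14 mm across, 65 mm above the counter, sticking up 12 mm through a hole in its shut red cap. Sinks with the bolt
- cap_2 (a joint): Red flip cap of the bolt in the middle: flap 63 mm long, 30 mm wide, 18 mm square hole round the bolt; hinged on its side away from the robot, axis along the box's y. 0 = shut (flap top 53 mm above the counter), grows as its near end swings up and away from the robot; stop at 1.7. A weak spring (1 to 2 N at the fin) shuts it when let go
- cap_2_fin (a point): Centre of cap 2's upright grip fin at its robot-side end: 30 mm wide along the box's y, 10 thick, 22 tall, top 75 mm above the counter when shut. The flap is as wide, so fingers can pinch the 30 mm and the cap turns between them. Hinge axis: 58 mm farther along the box's x (22 mm beyond the bolt), 19 mm lower (45 mm above the counter)
- bolt_3 (a joint): How far the bolt farthest from the robot has sunk (m): 0 as found. A tight bolt moves less than 1.5 mm. The loose one (any of the three, changes from run to run, looks the same) slides down when pushed with over about 3 N (6 to 10 N is a good tap) and stays down, 0.008
- bolt_3_top (a point): Top of the upright steel end of the bolt farthest from the robot: 14 mm across, 65 mm above the counter, sticking up 12 mm through a hole in its shut red cap. Sinks with the bolt
- cap_3 (a joint): Red flip cap of the bolt farthest from the robot: flap 63 mm long, 30 mm wide, 18 mm square hole round the bolt; hinged on its side away from the robot, axis along the box's y. 0 = shut (flap top 53 mm above the counter), grows as its near end swings up and away from the robot; stop at 1.7. A weak spring (1 to 2 N at the fin) shuts it when let go
- cap_3_fin (a point): Centre of cap 3's upright grip fin at its robot-side end: 30 mm wide along the box's y, 10 thick, 22 tall, top 75 mm above the counter when shut. The flap is as wide, so fingers can pinch the 30 mm and the cap turns between them. Hinge axis: 58 mm farther along the box's x (22 mm beyond the bolt), 19 mm lower (45 mm above the counter)
- pink_container: Empty open pink plastic container, 130 x 170 x 65 mm; loose; origin at the centre of its underside. Bystander: not to be moved
- clear_container: Empty open clear plastic container, 120 x 150 x 55 mm; loose; origin at the centre of its underside. Bystander: not to be moved
- pan_lid: Bronze-coloured aluminium pan lid, 200 mm across, 52 mm high with its knob; loose; origin at the centre of its underside. Bystander: not to be moved
- mortar: White ceramic mortar (bowl), 120 mm across, 85 mm high; loose; origin at the centre of its underside. Bystander: not to be moved
- chopstick_a: Wooden chopstick, 230 x 8 x 8 mm, along its x; loose; origin at the centre of its underside. Bystander: not to be moved
- chopstick_b: The other chopstick of the pair, the same; loose; origin at the centre of its underside. Bystander: not to be moved

How it is judged:
On the way, in this order (a step that is already met when the one before it is completed fails the run):
1. the top door is swung open to upright or past it (value of joint door above 1.45 rad and value of joint each of cap_1, cap_2, cap_3 below 0.2 rad), for 0.1 s.
2. the nearest bolt end is tapped, the caps still shut (contact force between the fingers and bolt_1 above 1.5 N and value of joint each of cap_1, cap_2, cap_3 below 0.2 rad), for 0.03 s.
3. the middle bolt end is tapped, the caps still shut (contact force between the fingers and bolt_2 above 1.5 N and value of joint each of cap_1, cap_2, cap_3 below 0.2 rad), for 0.03 s.
4. the farthest bolt end is tapped, the caps still shut (contact force between the fingers and bolt_3 above 1.5 N and value of joint each of cap_1, cap_2, cap_3 below 0.2 rad), for 0.03 s.
At the end, for the whole second after the job is handed in: The door stands open (over 1.4 rad); the loose bolt has sunk (over 5 mm of its 8 mm) and its cap is held more than 0.95 rad open by the fingers touching it (over 0.3 N); the other two caps are shut (under 0.2 rad) (value of joint door above 1.4 rad and ((value of joint bolt_1 above 0.005 m and value of joint cap_1 above 0.95 rad and contact force between the fingers and cap_1 above 0.3 N and value of joint each of cap_2, cap_3 below 0.2 rad) or (value of joint bolt_2 above 0.005 m and value of joint cap_2 above 0.95 rad and contact force between the fingers and cap_2 above 0.3 N and value of joint each of cap_1, cap_3 below 0.2 rad) or (value of joint bolt_3 above 0.005 m and value of joint cap_3 above 0.95 rad and contact force between the fingers and cap_3 above 0.3 N and value of joint each of cap_1, cap_2 below 0.2 rad))); the arm keeps its last pose, push and grip.
It fails at once if another thing on the counter is moved more than 30 mm (distance of any of pink_container, clear_container, pan_lid, mortar, chopstick_a, chopstick_b from where it was at the start of the episode above 0.03 m).
It also fails if it takes over 67 s, if anything falls off the work surface, if the arm or the gripper's body presses on something with over 40 N, if the wrist force passes 120 N, or if a joint passes its speed limit or range.

ROBOT

A 6-joint arm with a two-finger parallel gripper is mounted at the origin on the work surface. World frame = base frame: x ahead of the robot, y to its left, z up, the work surface at z = 0. Lengths are in m, angles in rad, forces in N, time in s.
With the tool pointing down it reaches from about 0.375 to 0.9 m from the base axis. Payload 3.1 kg.
Tool frame: the origin (TCP) lies midway between the tips of the shut fingers; the grasp point (between the pads) lies 19 mm behind it; x points along the fingers, y is the direction in which the jaws open and shut, and the axes are right-handed (so a half turn about x gives the same grasp; the last joint's range is limited). The gripper opens to 85 mm and grips with 20 to 120 N. Pads are 22 mm wide; open, the fingers measure 114 mm over their backs; the gripper's body (76 mm by 85 mm) begins 54 mm behind the grasp point. The pads swing forward as they close: fully open they stand 13 mm farther back than shut.
Start: joints at [1.167, 0.527, 1.433, -0, 1.181, -0.178], TCP at [0.139, 0.609, 0.231] pointing down, gripper open.
Joint ranges: [-3.08, 3.08], [-0.75, 2.2], [0.22, 2.44], [-1.43, 4.57], [0, 2.65], [-2.85, 2.85]. Speed limits (rad/s): [2.79, 2.79, 3.14, 3.14, 3.14, 3.14].

INTERFACE

Orientations are given as a unit quaternion [x, y, z, w].
In Python, from station import manip gives the robot as it stands.
- The arm moves only by the tool carry_out, never from a script. Its argument "commands" is a list that holds one entry, the list of rows, each a list of 7 numbers: the shift along the tool's x, y, z in units of 25 mm (1.0 is 25 mm), then the turn, a rotation vector about the tool's x, y, z in units of 5 degrees (1.0 is 5 degrees), then the finger opening in mm, from 0 to 85.4. A call has exactly 5 rows; each row is the pose to reach, as a shift and turn from the pose commanded when the call began, along the tool's axes at that moment; what a row does not reach only later rows make up. A row lasts 1/10 s, in which the tool goes at most 50 mm and 8.59 degrees, less where a joint would pass 70% of its speed; a pose out of reach is approached as far as the arm can. A call with a gripper value outside its range is refused whole. The fingers move at their own pace and stop on an object; "force" is the grip in N (left out, the last holds). Time passes only in rows, so rows that repeat a pose let the fingers close, or fill a call up. It gives the time, the measured TCP pose, the force and the opening at its end, in the units of the state.
- manip.sense(): the state, without advancing time (a new reading comes with each control period).
- manip.snapshot(name): name is "side" or "top"; returns a dict with "image" (384x512x3 uint8, red, green, blue), "fx", "fy", "cx", "cy" (pixels), "rvec" (rotation vector, rad) and "tvec" (3), from world to camera coordinates, as OpenCV has them. Camera axes: x right, y down, z forward; pixel columns grow to the right and rows downward; lengths in m; the calibration is good to about 2 mm. A picture is of the moment at which its call begins. There is no depth.
- manip.sign_off(): hands the job in, once; it reports no verdict.
The state is a dict: "t": time; "q": joint angles; "qd": joint speeds; "tau": joint torques, N m; "tcp_pos": TCP position; "tool_rot": TCP orientation; "force": force on the tool from outside, world axes, zero at the start; "ft_torque": the same for the moment, N m; "finger_gap": opening from 0.0 (shut) to 1.0 (fully open).
Only numpy, scipy, OpenCV 4.12 (cv2) and the standard library are available. Lean on these libraries where they do the work, as an engineer would, in place of code of your own. Each camera call takes 0.05 s, during which the arm holds its last target.

## Working session

There is one attempt and no reset: what is moved stays moved. The work goes in short steps, Python scripts to look and compute and a tool call to move; the robot and the scene stay as the last step left them, time stands still between calls to the robot, and variables do not carry over. Pictures are saved under pics/ and viewed, and the job is handed in when it is done.

Besides the shell and the picture viewer there is one more tool, called after "Emit:" in YAML: its name, and indented under it one key for each argument. carry_out: Moves the arm, as the interface text tells. Its arguments: {"type":"object","properties":{"commands":{"type":"array"},"force":{"type":"number"}},"required":["commands"]}

```bash
ls; mkdir -p pics; python3 - <<'E'
from station import manip
import cv2
print(manip.sense())
for n in("side","top"):
    s=manip.snapshot(n); cv2.imwrite(f"pics/{n}0.png",s["image"][:,:,::-1])
    print({k:v for k,v in s.items() if k!="image"})
E
```

```text
pics
{'t': 0.0, 'q': array([ 1.16748590e+00,  5.28456558e-01,  1.43394213e+00,  1.03086243e-05,
        1.18141502e+00, -1.78504796e-01]), 'qd': array([-7.84284181e-06,  1.72445597e-04, -3.66908946e-04, -2.15560894e-04,
        6.81751849e-04, -4.55397788e-04]), 'tau': array([-1.71614706e-04, -4.42335498e+01, -1.78030872e+01, -2.47025764e-04,
        8.48005700e-03, -1.27869077e-05]), 'tcp_pos': array([0.13899883, 0.60858715, 0.23032688]), 'tool_rot': array([ 0.07856356,  0.70287242, -0.08006616,  0.7024155 ]), 'force': array([-0.77157809, -0.60833431,  0.2731054 ]), 'ft_torque': array([-0.00162495, -0.02921354,  0.02770593]), 'finger_gap': 1.0008151535224}
{'fx': 403.0138992778578, 'fy': 403.0138992778578, 'cx': 257.4412494549761, 'cy': 188.96547770887872, 'rvec': array([ 2.37071711, -0.27125003,  0.10715588]), 'tvec': array([-0.45532678,  0.15952025,  1.33592879])}
{'fx': 448.5302438126412, 'fy': 448.5302438126412, 'cx': 256.85528229851377, 'cy': 187.94693361349414, 'rvec': array([ 2.2127373 , -2.15255138,  0.06080889]), 'tvec': array([-0.00180756,  0.49852978,  1.29404753])}
```

View pics/side0.png

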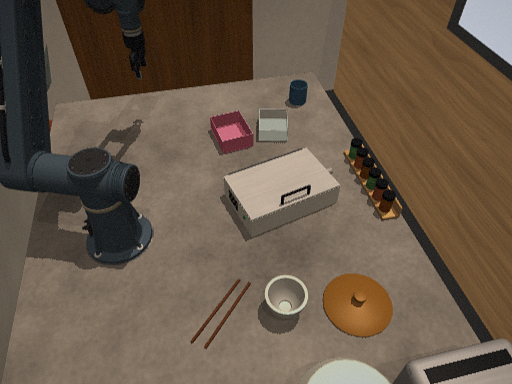

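View pics/top0.png

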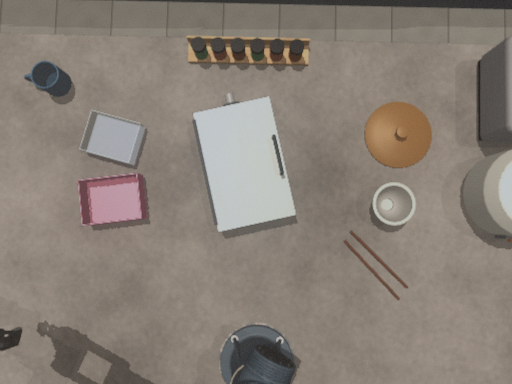

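```bash
cat > h.py <<'E'
import numpy as np, cv2
from scipy.spatial.transform import Rotation as R
def ray(s,u,v):
    Rm=R.from_rotvec(s["rvec"]).as_matrix(); c=-Rm.T@s["tvec"]
    d=Rm.T@np.array([(u-s["cx"])/s["fx"],(v-s["cy"])/s["fy"],1]); return c,d
def onz(s,u,v,z):
    c,d=ray(s,u,v); return c+d*(z-c[2])/d[2]
def tri(a,pa,b,pb):
    c1,d1=ray(a,*pa); c2,d2=ray(b,*pb)
    M=np.stack([d1,-d2],1); t=np.linalg.lstsq(M,c2-c1,rcond=None)[0]
    p,q=c1+t[0]*d1,c2+t[1]*d2; return (p+q)/2,np.linalg.norm(p-q)
def proj(s,P):
    K=np.array([[s["fx"],0,s["cx"]],[0,s["fy"],s["cy"]],[0,0,1.]])
    return cv2.projectPoints(np.array(P,float).reshape(-1,1,3),s["rvec"],s["tvec"],K,None)[0].reshape(-1,2)
E
python3 - <<'E'
from station import manip
from h import *
s=manip.snapshot("top"); im=s["image"]; hsv=cv2.cvtColor(im,cv2.COLOR_RGB2HSV)
m=((hsv[...,2]>150)).astype(np.uint8); m[:,:170]=0;m[:,320:]=0
m=cv2.morphologyEx(m,cv2.MORPH_CLOSE,np.ones((9,9)))
cs=cv2.findContours(m,cv2.RETR_EXTERNAL,cv2.CHAIN_APPROX_NONE)[0]
c=max(cs,key=cv2.contourArea); print(cv2.contourArea(c))
print(cv2.minAreaRect(c)); 
ap=cv2.approxPolyDP(c,8,True).reshape(-1,2); print(ap)
for p in ap: print(p,onz(s,*p,0.091))
d=((hsv[...,2]<70)).astype(np.uint8); d[:,:265]=0; d[:,292:]=0; d[:125]=0;d[190:]=0
n,l,st,ce=cv2.connectedComponentsWithStats(d); print(st,ce)
i=1+np.argmax(st[1:,4]); print(onz(s,*ce[i],.126)); r=cv2.minAreaRect(np.argwhere(l==i)[:,::-1].astype(np.float32)); print(r)
b=manip.snapshot("side");h2=cv2.cvtColor(b["image"],cv2.COLOR_RGB2HSV)
cv2.imwrite("pics/crop.png",cv2.resize(b["image"][130:250,200:360,::-1],None,fx=5,fy=5))
E
```

```text
11927.0
((234.65863037109375, 132.0965576171875), (134.69976806640625, 199.8905029296875), 4.763641834259033)
[[187  35]
 [188  67]
 [171  87]
 [174 133]
 [178 116]
 [196 120]
 [218 231]
 [295 214]
 [265  83]
 [242 102]
 [222  93]
 [227 104]
 [216 106]
 [216  95]
 [195  87]
 [190  38]
 [207  38]
 [212  61]
 [210  37]
 [226  39]
 [230  61]
 [229  39]
 [245  38]
 [249  62]
 [248  39]
 [263  38]
 [271  63]
 [269  39]
 [285  40]
 [289  63]
 [288  40]
 [304  41]
 [308  63]
 [310  39]]
[187  35] [0.92068738 0.22032047 0.091     ]
[188  67] [0.82862652 0.21398677 0.091     ]
[171  87] [0.77029819 0.25950646 0.091     ]
[174 133] [0.64037025 0.24586371 0.091     ]
[178 116] [0.68854422 0.23661085 0.091     ]
[196 120] [0.67855284 0.18593098 0.091     ]
[218 231] [0.37238783 0.11423762 0.091     ]
[295 214] [ 0.42474483 -0.09547837  0.091     ]
[265  83] [ 0.78829223 -0.00347859  0.091     ]
[242 102] [0.73271101 0.0592607  0.091     ]
[222  93] [0.75682606 0.11596344 0.091     ]
[227 104] [0.72598083 0.10096761 0.091     ]
[216 106] [0.71953553 0.13150252 0.091     ]
[216  95] [0.75072114 0.
[... 521 characters left out ...]
 38] [0.91716559 0.00559712 0.091     ]
[271  63] [ 0.84582758 -0.01878462  0.091     ]
[269  39] [ 0.91468601 -0.01137405  0.091     ]
[285  40] [ 0.91288532 -0.05647003  0.091     ]
[289  63] [ 0.84706831 -0.06925056  0.091     ]
[288  40] [ 0.91308852 -0.06490797  0.091     ]
[304  41] [ 0.91128962 -0.10995231  0.091     ]
[308  63] [ 0.84837695 -0.12247801  0.091     ]
[310  39] [ 0.91746052 -0.12669514  0.091     ]
[[     0      0    512    384 196608]] [[255.5 191.5]]Traceback (most recent call last):
  File "<stdin>", line 13, in <module>
    return _wrapfunc(a, 'argmax', axis=axis, out=out, **kwds)
    return bound(*args, **kwds)
ValueError: attempt to get argmax of an empty sequence
```

```bash
python3 - <<'E'
from station import manip
from h import *
s=manip.snapshot("top"); im=s["image"]
print(im[150,240],im[226,250],im[156,279], im[156,276:284].sum(1)//3, im[110,240], im[85,240])
b=manip.snapshot("side")
a=cv2.resize(im[85:245,185:305,::-1],None,fx=3.7,fy=3.7); c=cv2.resize(b["image"][140:240,215:345,::-1],None,fx=5.5,fy=5.5)
cv2.imwrite("pics/crop_t.png",a);cv2.imwrite("pics/crop_s.png",c)
E
```

```text
[195 200 198] [98 95 90] [76 75 73] [154  88  79  74 157 189 180 146] [194 198 199] [144 136 124]
```

View pics/crop_t.png

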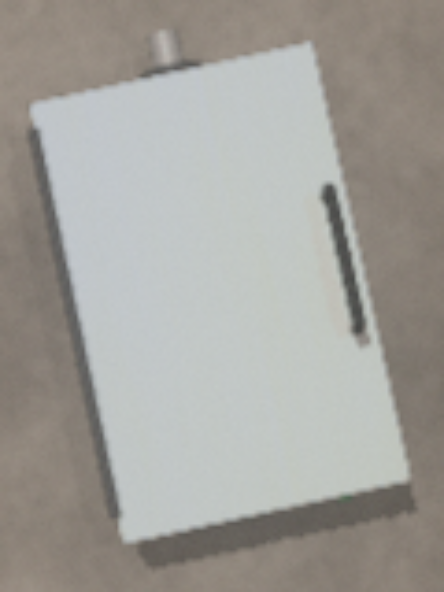

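View pics/crop_s.png

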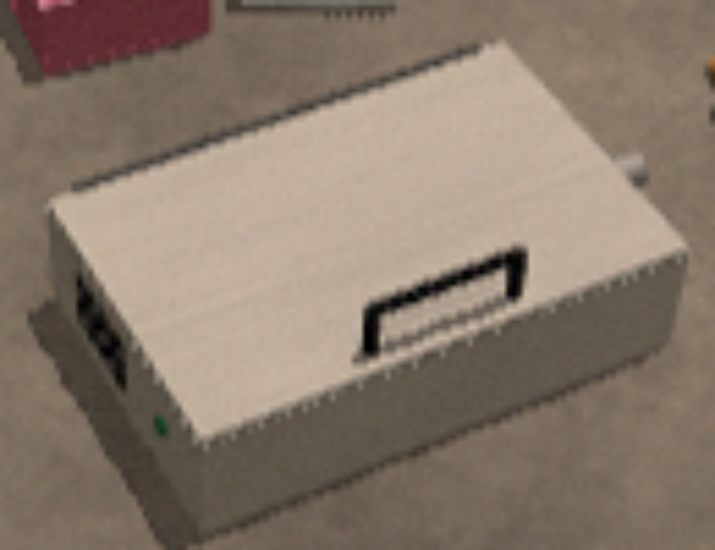

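```bash
python3 - <<'E'
from station import manip
from h import *
s=manip.snapshot("top"); im=s["image"]
m=np.zeros((384,512),np.uint8); m[90:240,185:305]=im[90:240,185:305].min(2)>165
m=cv2.morphologyEx(m,cv2.MORPH_CLOSE,np.ones((11,11)))
c=max(cv2.findContours(m,cv2.RETR_EXTERNAL,cv2.CHAIN_APPROX_NONE)[0],key=cv2.contourArea)
P=np.array([onz(s,*p[0],.091)[:2] for p in c],np.float32)
r=cv2.minAreaRect(P*1000); print(r); bx=cv2.boxPoints(r)/1000; print(bx)
d=np.zeros_like(m); d[130:182,268:288]=im[130:182,268:288].max(2)<120
Q=np.argwhere(d)[:,::-1]; H=np.array([onz(s,*q,.126)[:2] for q in Q],np.float32); hr=cv2.minAreaRect(H*1000);print(hr,H.mean(0))
b=manip.snapshot("side")
# side triangulation of handle ends (bar top line): crop_s coords
def S(x,y): return (215+x/5.5-.4,140+y/5.5-.4)
def T(x,y): return (185+x/3.7-.4,85+y/3.7-.4)
for a,t in [((372,306),(360,332)),((520,250),(328,188)),((205,440),(122,542)),((205,440),(410,480)),((687,245),(312,42)),((505,42),(32,110)),((50,205),(122,542))]:
    print(*tri(b,S(*a),s,T(*t)))
E
```

```text
((576.4342041015625, 54.048423767089844), (367.1697998046875, 217.8802490234375), 14.068463325500488)
[[ 0.3718745   0.11509497]
 [ 0.42483702 -0.09625017]
 [ 0.7809939  -0.00699812]
 [ 0.7280314   0.20434701]]
((581.9483032226562, -42.49053955078125), (110.38143157958984, 9.630522727966309), 13.880858421325684) [ 0.5819686  -0.04301378]
[ 0.53221977 -0.05578799  0.13274804] 0.006725730070354592
[ 0.63407218 -0.02954422  0.12947328] 0.0007900617384047645
[ 0.41687994  0.12489611 -0.16776452] 0.1104505745989965
[ 0.42537969 -0.09701018  0.08946088] 0.0030303500089606744
[ 0.75133329 -0.01538369  0.09226605] 0.000158180974246577
[0.69697806 0.19335157 0.0927373 ] 0.006037159207251215
[0.37251929 0.11585104 0.08531214] 0.0011835750282630766
```

```bash
cat >> h.py <<'E'
from station import manip
yaw=0.2435; C=np.array([0.5605,0.050,0])
BR=R.from_euler('z',yaw).as_matrix()
def W(p): return C+BR@np.array(p,float)   # box->world
def B(p): return BR.T@(np.array(p)-C)
# tool x = down, tool y = +-box y
def tool(sgn,tilt=0):  # tilt about box y / x unused
    x=np.array([0,0,-1.]); y=BR@np.array([0,sgn,0.]); return np.stack([x,y,np.cross(x,y)],1)
def rows(pos,Rm,tgts,Rt):
    """rows for list of world tcp targets"""
    rv=R.from_matrix(Rm.T@Rt).as_rotvec(degrees=True)/5
    for t in tgts: print(np.round(np.r_[Rm.T@(np.array(t)-pos)/.025,rv],2).tolist())
E
python3 - <<'E'
from h import *
s=manip.sense(); Rm=R.from_quat(s["tool_rot"]).as_matrix(); print(Rm)
for sg in(1,-1): 
    print(sg); rows(s["tcp_pos"],Rm,[W([0,-95,200])*1 if 0 else W([0,-.095,.2])],tool(sg))
print(W([0,-.095,.126]))
E
```

```text
[[-1.83189605e-04  2.22900604e-01  9.74841160e-01]
 [-4.66360905e-04  9.74841051e-01 -2.22900667e-01]
 [-9.99999874e-01 -4.95460891e-04 -7.46286200e-05]]
1
[1.25, -21.44, 23.13, -5.37, -0.0, 0.01]
-1
[1.25, -21.44, 23.13, 30.63, 0.01, 0.0]
[ 0.58340458 -0.04219751  0.126     ]
```

Emit:
carry_out:
  commands:
    - [[0,-1.3,1.4,0,0,0,50],[0,-2.6,2.8,0,0,0,50],[0,-3.9,4.2,0,0,0,50],[0,-5.2,5.6,0,0,0,50],[0,-6.5,7,0,0,0,50]]
  force: 30

```text
t: 0.85
tcp_pos: [0.2744, 0.4104, 0.2315]
tool_rot: [0.079, 0.702, -0.079, 0.703]
force: [0.8, -0.1, 1.0]
finger_gap: 0.584
```

Emit:
carry_out:
  commands:
    - [[0,-1.3,1.4,0,0,0,50],[0,-2.6,2.8,0,0,0,50],[0,-3.9,4.2,0,0,0,50],[0,-5.2,5.6,0,0,0,50],[0,-6.5,7,0,0,0,50]]

```text
t: 1.35
tcp_pos: [0.409, 0.2127, 0.2316]
tool_rot: [0.079, 0.702, -0.079, 0.703]
force: [0.8, -0.1, -0.1]
finger_gap: 0.586
```

Emit:
carry_out:
  commands:
    - [[0,-1.3,1.4,-1,0,0,50],[0,-2.6,2.8,-2,0,0,50],[0,-3.9,4.2,-3,0,0,50],[0,-5.2,5.6,-4,0,0,50],[0,-6.5,7,-5.37,0,0,50]]

```text
t: 1.85
tcp_pos: [0.5433, 0.0151, 0.2315]
tool_rot: [-0.087, 0.702, 0.087, 0.702]
force: [-0.2, 0.1, 0.2]
finger_gap: 0.587
```

```bash
python3 - <<'E'
from h import *
s=manip.sense(); Rm=R.from_quat(s["tool_rot"]).as_matrix(); print(s["t"],s["q"],s["tcp_pos"],s["force"],B(s["tcp_pos"]))
rows(s["tcp_pos"],Rm,[W([0,-.095,.18]),W([0,-.095,.107])],tool(1))
E
```

```text
1.85 [-1.78029482e-01  4.17662170e-01  1.63785098e+00  2.46535272e-04
  1.08566508e+00 -1.99661632e+00] [0.54330271 0.01508943 0.23148324] [-0.22743925  0.06096204  0.18001781] [-0.02510694 -0.02973443  0.23148324]
[2.06, -2.61, 0.99, 0.05, 0.01, -0.0]
[4.98, -2.61, 0.99, 0.05, 0.01, -0.0]
```

Emit:
carry_out:
  commands:
    - [[0.5,-1.3,0.5,0.05,0,0,50],[2,-2.6,1,0.05,0,0,50],[3.5,-2.6,1,0.05,0,0,50],[4.5,-2.6,1,0.05,0,0,50],[5,-2.6,1,0.05,0,0,50]]

```text
t: 2.35
tcp_pos: [0.5808, -0.0401, 0.1037]
tool_rot: [-0.084, 0.704, 0.085, 0.701]
force: [0.7, 0.1, 0.0]
finger_gap: 0.584
```

```bash
python3 - <<'E'
from h import *
s=manip.sense(); print(s["t"],s["tcp_pos"],s["force"],B(s["tcp_pos"]))
for n in("side","top"):
    a=manip.snapshot(n); u,v=proj(a,[s["tcp_pos"]])[0].astype(int); print(u,v)
    cv2.imwrite(f"pics/{n}1.png",cv2.resize(a["image"][v-60:v+60,u-70:u+70,::-1],None,fx=5,fy=5))
E
```

```text
2.35 [ 0.58083397 -0.04014697  0.10366816] [0.65315493 0.10919101 0.04966963] [-0.00200039 -0.09239018  0.10366816]
293 195
276 156
```

View pics/side1.png

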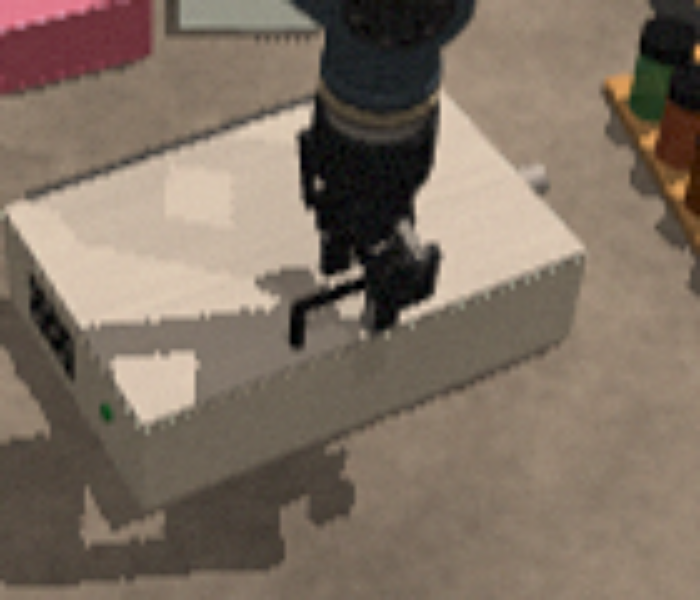

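View pics/top1.png

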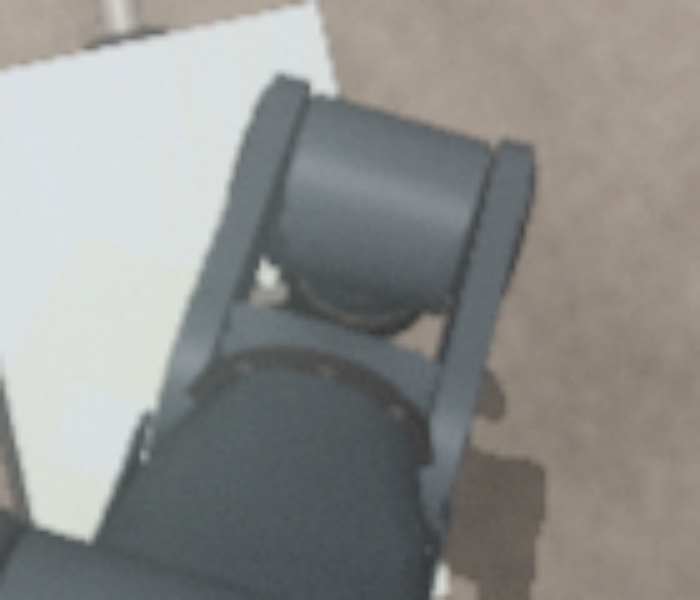

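Emit:
carry_out:
  commands:
    - [[0,0,0,0,0,0,4],[0,0,0,0,0,0,4],[0,0,0,0,0,0,4],[0,0,0,0,0,0,4],[0,0,0,0,0,0,4]]
  force: 30

```text
t: 2.95
tcp_pos: [0.5843, -0.0427, 0.1083]
tool_rot: [-0.087, 0.7, 0.083, 0.704]
force: [1.0, -6.7, 0.9]
finger_gap: 0.103
```

```bash
python3 - <<'E'
from h import *
s=manip.sense(); print(s["t"],s["tcp_pos"],s["force"],B(s["tcp_pos"]),s["finger_gap"]*85.4)
Rm=R.from_quat(s["tool_rot"]).as_matrix(); print(Rm.round(3))
th=np.r_[np.arange(1,19)]*0.095
# displacement of handle in box y,z -> tool (x=down,y=box y)
a0=np.arctan2(.041,-.205); r=np.hypot(.041,.205)
for t in th:
    a=a0-t; dy=r*np.cos(a)+.205; dz=r*np.sin(a)-.041; print(round(t,3),round(-dz/.025,2),round(dy/.025,2))
E
```

```text
2.95 [ 0.58432144 -0.04272492  0.10833257] [ 0.99066335 -6.73483618  0.94175904] [ 0.00076265 -0.0957329   0.10833257] 8.7639825443458
[[ 0.005 -0.239  0.971]
 [-0.005  0.971  0.239]
 [-1.    -0.006  0.004]]
0.095 -0.77 0.19
0.19 -1.52 0.46
0.285 -2.24 0.79
0.38 -2.92 1.19
0.475 -3.57 1.66
0.57 -4.17 2.18
0.665 -4.71 2.76
0.76 -5.2 3.39
0.855 -5.62 4.06
0.95 -5.98 4.76
1.045 -6.28 5.5
1.14 -6.5 6.27
1.235 -6.64 7.05
1.33 -6.71 7.84
1.425 -6.71 8.63
1.52 -6.63 9.42
1.615 -6.48 10.2
1.71 -6.25 10.96
```

Emit:
carry_out:
  commands:
    - [[-0.77,0.19,0,0,0,0,4],[-1.52,0.46,0,0,0,0,4],[-2.24,0.79,0,0,0,0,4],[-2.92,1.19,0,0,0,0,4],[-3.57,1.66,0,0,0,0,4]]

```text
t: 3.45
tcp_pos: [0.5745, -0.0034, 0.1984]
tool_rot: [-0.088, 0.7, 0.082, 0.704]
force: [1.2, -8.9, -0.1]
finger_gap: 0.103
```

Emit:
carry_out:
  commands:
    - [[-0.6,0.52,0,0,0,0,4],[-1.14,1.1,0,0,0,0,4],[-1.63,1.73,0,0,0,0,4],[-2.05,2.4,0,0,0,0,4],[-2.41,3.1,0,0,0,0,4]]

```text
t: 3.95
tcp_pos: [0.556, 0.0712, 0.2606]
tool_rot: [-0.089, 0.7, 0.081, 0.704]
force: [-1.6, -10.5, 9.0]
finger_gap: 0.107
```

```bash
python3 - <<'E'
from h import *
s=manip.sense(); print(s["q"],s["tcp_pos"],s["force"],B(s["tcp_pos"]),s["finger_gap"]*85.4)
a=manip.snapshot("side");cv2.imwrite("pics/side2.png",a["image"][:,:,::-1])
E
```

```text
[-0.06644141  0.40415445  1.56655533 -0.01127169  1.16257891 -1.87347232] [0.55601784 0.07117216 0.26055324] [ -1.59809053 -10.49305321   9.04245481] [0.00075469 0.02162823 0.26055324] 9.131344670349675
```

View pics/side2.png

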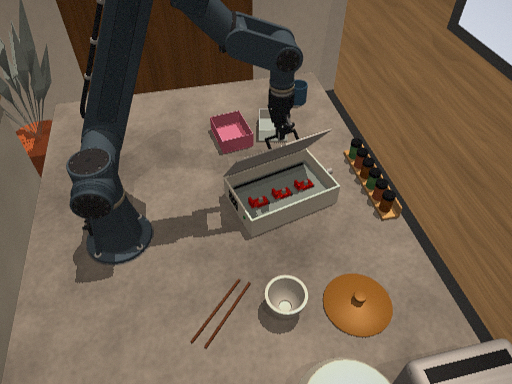

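Emit:
carry_out:
  commands:
    - [[-0.3,0.74,0,0,0,0,4],[-0.52,1.51,0,0,0,0,4],[-0.66,2.29,0,0,0,0,4],[-0.73,3.08,0,0,0,0,4],[-0.73,3.87,0,0,0,0,4]]

```text
t: 4.5
tcp_pos: [0.5318, 0.1686, 0.2773]
tool_rot: [-0.086, 0.7, 0.083, 0.704]
force: [-0.4, -4.1, 0.4]
finger_gap: 0.099
```

Emit:
carry_out:
  commands:
    - [[0.08,0.79,0,0,0,0,4],[0.23,1.57,0,0,0,0,4],[0.46,2.3,0,0,0,0,4],[0.46,2.3,0,0,0,0,4],[0.46,2.3,0,0,0,0,4]]

```text
t: 5.0
tcp_pos: [0.5172, 0.227, 0.2643]
tool_rot: [-0.084, 0.701, 0.086, 0.703]
force: [-3.8, 4.4, 6.7]
finger_gap: 0.1
```

```bash
python3 - <<'E'
from h import *
s=manip.sense(); print(s["q"],s["tcp_pos"],s["force"],B(s["tcp_pos"]),s["finger_gap"]*85.4)
a=manip.snapshot("side");cv2.imwrite("pics/side3.png",cv2.resize(a["image"][60:260,160:400,::-1],None,fx=3,fy=3))
E
```

```text
[ 0.21416465  0.4075063   1.54888326  0.00320248  1.18328686 -1.59820292] [0.51720541 0.22698772 0.26430759] [-3.82502945  4.41592792  6.65878145] [0.00065448 0.18220496 0.26430759] 8.546346097445838
```

View pics/side3.png

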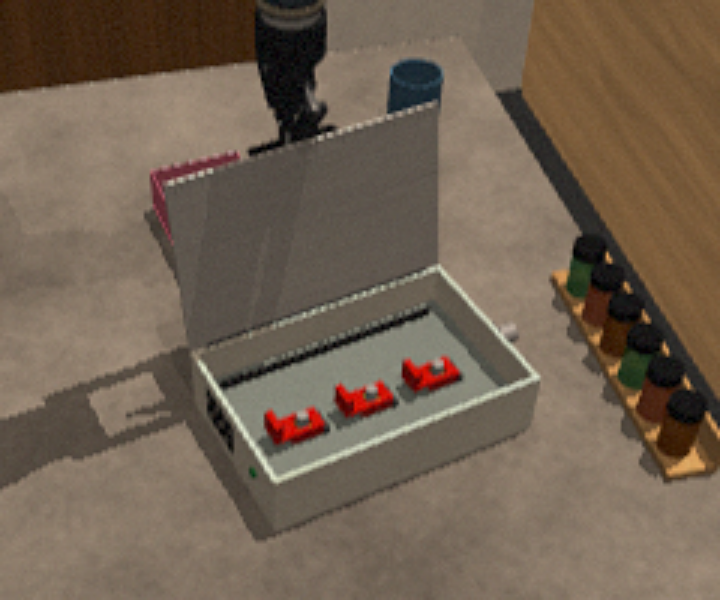

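Emit:
carry_out:
  commands:
    - [[0,0,0,0,0,0,24],[0,0,0,0,0,0,24],[-0.3,0.1,0,0,0,0,24],[-1.5,0.1,0,0,0,0,24],[-3.4,0.1,0,0,0,0,24]]

```text
t: 5.55
tcp_pos: [0.5153, 0.2269, 0.3457]
tool_rot: [-0.085, 0.705, 0.084, 0.699]
force: [1.1, -0.1, -0.6]
finger_gap: 0.278
```

```bash
python3 - <<'E'
from h import *
s=manip.sense(); print(s["t"],s["q"],s["tcp_pos"],s["force"],B(s["tcp_pos"]))
for n in("side","top"):
    a=manip.snapshot(n); cv2.imwrite(f"pics/{n}4.png",cv2.resize(a["image"][60:260,160:400,::-1],None,fx=3,fy=3))
Rm=R.from_quat(s["tool_rot"]).as_matrix()
rows(s["tcp_pos"],Rm,[W([-.09,-.02,.36])],tool(1))
E
```

```text
5.55 [ 2.16527543e-01  3.32770303e-01  1.43225601e+00 -3.18323673e-04
  1.38466455e+00 -1.59288723e+00] [0.51527054 0.22690608 0.3456957 ] [ 1.05866896 -0.1090351  -0.61589465] [-0.00124299  0.18259222  0.3456957 ]
[-0.54, -8.12, -3.52, -0.06, -0.09, 0.0]
```

View pics/side4.png

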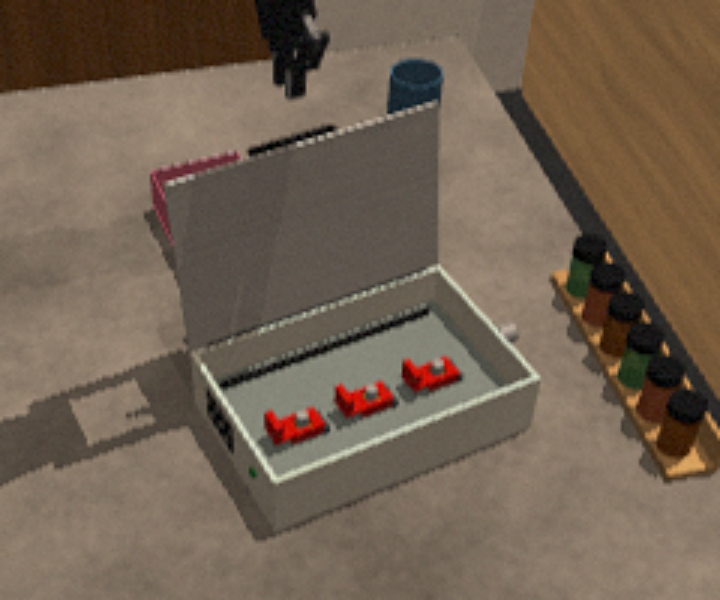

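View pics/top4.png

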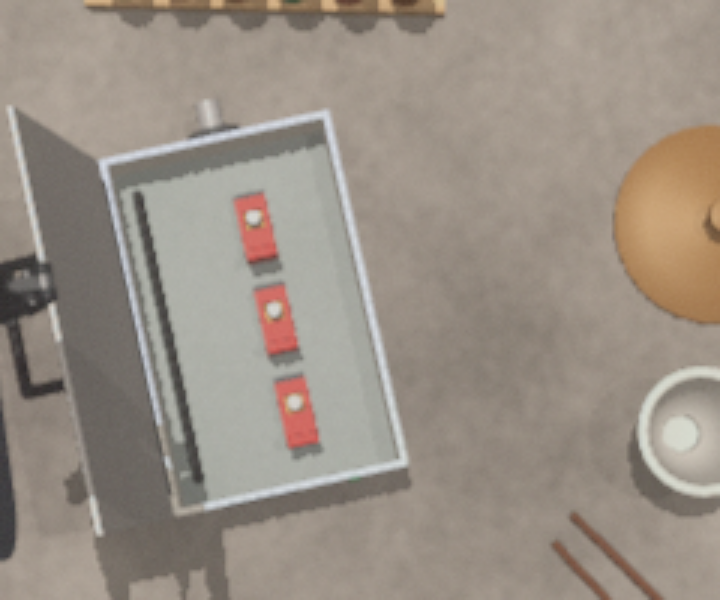

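Door is open and released; the bolts are visible in top crop at (295,402), (274,312), (254,217). I'll measure them.

```bash
python3 - <<'E'
from h import *
s=manip.snapshot("top"); b=manip.snapshot("side")
for a,nm,z in((s,"top",.064),(b,"side",.064)):
    im=a["image"].astype(int); 
    pr=proj(a,[W([x,-.02,.065]) for x in(-.09,0,.09)])
    hs=cv2.cvtColor(a["image"],cv2.COLOR_RGB2HSV)
    red=((hs[...,1]>150)&((hs[...,0]<8)|(hs[...,0]>172))&(hs[...,2]>90)).astype(np.uint8)
    red[:, :200]=0; red[:,330:]=0
    n,l,st,ce=cv2.connectedComponentsWithStats(red)
    for i in range(1,n):
        if st[i,4]>40:
            x,y,w,h,_=st[i]; hull=np.zeros_like(red); pts=np.argwhere(l==i)[:,::-1]
            cv2.fillConvexPoly(hull,cv2.convexHull(pts.astype(np.int32)),1)
            k=np.argwhere((hull>0)&(hs[...,1]<90)&(hs[...,2]>120))[:,::-1]
            if len(k): print(nm,st[i],k.mean(0),len(k),B(onz(a,*k.mean(0),z)).round(4),"cap ctr box",B(onz(a,*ce[i],.053)).round(4))
    print(pr.round(1).tolist())
E
```

```text
[[257.6, 194.1], [250.8, 163.0], [244.0, 132.2]]
side [294 179  19  11  90] [302.85714286 180.23809524] 21 [ 0.0844 -0.0137  0.064 ] cap ctr box [ 0.082  -0.0212  0.053 ]
side [272 187  19  12  94] [280.32 188.36] 25 [-0.006  -0.0121  0.064 ] cap ctr box [-0.0074 -0.0208  0.053 ]
side [248 196  20  12 100] [257.25       197.20833333] 24 [-0.0963 -0.0127  0.064 ] cap ctr box [-0.0981 -0.0205  0.053 ]
[[259.9, 197.8], [283.0, 189.1], [305.2, 180.7]]
```

Emit:
carry_out:
  commands:
    - [[-0.5,-1.8,-0.8,0,0,0,0],[-0.5,-3.6,-1.6,0,0,0,0],[-0.5,-5.4,-2.4,0,0,0,0],[-0.5,-7.2,-3.2,-0.06,-0.09,0,0],[0.5,-8.1,-3.5,-0.06,-0.09,0,0]]

```text
t: 6.25
tcp_pos: [0.4803, 0.0069, 0.3364]
tool_rot: [-0.086, 0.698, 0.085, 0.706]
force: [1.1, 0.3, -0.2]
finger_gap: 0.001
```

Emit:
carry_out:
  commands:
    - [[1.5,0,0,0,0,0,0],[3.5,0,0,0,0,0,0],[5.5,0,0,0,0,0,0],[7.5,0,0,0,0,0,0],[8.5,0,0,0,0,0,0]]

```text
t: 6.75
tcp_pos: [0.4778, 0.0112, 0.1182]
tool_rot: [-0.085, 0.702, 0.087, 0.701]
force: [-1.0, 0.5, 0.1]
finger_gap: 0.002
```

```bash
cat > st.py <<'E'
from h import *
import sys
s=manip.sense(); Rm=R.from_quat(s["tool_rot"]).as_matrix()
print(s["t"],"box",B(s["tcp_pos"]).round(4),"F",s["force"].round(2),"gap",s["finger_gap"]*85.4,"xaxis",(BR.T@Rm[:,0]).round(4))
if len(sys.argv)>3: rows(s["tcp_pos"],Rm,[W([float(v)/1000 for v in sys.argv[1:4]])],tool(1))
E
python3 st.py -90 -20 66
```

```text
6.75 box [-0.0896 -0.0177  0.1182] F [-0.98  0.48  0.07] gap 0.17733798052872146 xaxis [-5.0e-04  3.9e-03 -1.0e+00]
[2.09, -0.1, -0.01, 0.01, -0.01, -0.04]
```

Emit:
carry_out:
  commands:
    - [[0.8,-0.1,0,0,0,0,0],[1.5,-0.1,0,0,0,0,0],[1.85,-0.1,0,0,0,0,0],[1.95,-0.1,0,0,0,0,0],[2.05,-0.1,0,0,0,0,0]]

```text
t: 7.25
tcp_pos: [0.4825, 0.0084, 0.0712]
tool_rot: [-0.086, 0.699, 0.087, 0.704]
force: [-0.3, -0.4, -0.5]
finger_gap: -0.001
```

```bash
python3 st.py -90 -20 65
```

```text
7.25 box [-0.0857 -0.0216  0.0712] F [-0.25 -0.36 -0.46] gap -0.12340633734015839 xaxis [ 7.6e-03  1.0e-04 -1.0e+00]
[0.25, 0.06, -0.17, 0.01, 0.09, -0.0]
```

Emit:
carry_out:
  commands:
    - [[0,0,0,0,0,0,0],[0,0,0,0,0,0,0],[0.04,0,0,0,0,0,0],[0.08,0,0,0,0,0,0],[0.12,0,0,0,0,0,0]]

```text
t: 7.75
tcp_pos: [0.4828, 0.0084, 0.0685]
tool_rot: [-0.086, 0.699, 0.087, 0.705]
force: [-0.2, 0.7, -0.8]
finger_gap: -0.001
```

```bash
python3 st.py -90 -20 65
```

```text
7.75 box [-0.0854 -0.0216  0.0685] F [-0.19  0.65 -0.76] gap -0.09104151190402672 xaxis [ 8.5e-03 -3.0e-04 -1.0e+00]
[0.14, 0.06, -0.18, 0.01, 0.1, 0.0]
```

Emit:
carry_out:
  commands:
    - [[0.04,0.04,-0.15,0,0.1,0,0],[0.1,0.06,-0.18,0,0.1,0,0],[0.14,0.06,-0.18,0,0.1,0,0],[0.18,0.06,-0.18,0,0.1,0,0],[0.22,0.06,-0.18,0,0.1,0,0]]

```text
t: 8.25
tcp_pos: [0.4775, 0.0089, 0.0644]
tool_rot: [-0.086, 0.702, 0.086, 0.701]
force: [-5.4, 0.7, 28.1]
finger_gap: -0.004
```

```bash
python3 st.py -90 -20 65
```

```text
8.25 box [-0.0905 -0.0198  0.0644] F [-5.36  0.67 28.15] gap -0.3189687301476631 xaxis [-0.0013  0.     -1.    ]
[-0.02, -0.01, 0.02, 0.02, -0.02, -0.0]
```

Emit:
carry_out:
  commands:
    - [[-0.6,0,0,0,0,0,0],[-1.1,0,0.2,0,0,0,0],[-1.1,0,1.9,0,0,0,0],[-1.1,0,3.6,0,0,0,0],[-0.8,0,3.6,0,0,0,0]]

```text
t: 8.75
tcp_pos: [0.5736, 0.0307, 0.0845]
tool_rot: [-0.088, 0.697, 0.086, 0.706]
force: [-0.2, -0.6, 1.2]
finger_gap: 0.003
```

Emit:
carry_out:
  commands:
    - [[0,0,0,0,0,0,0],[0.2,0,0,0,0,0,0],[0.4,0,0,0,0,0,0],[0.4,0,0,0,0,0,0],[0.4,0,0,0,0,0,0]]

```text
t: 9.25
tcp_pos: [0.5646, 0.0305, 0.0725]
tool_rot: [-0.086, 0.702, 0.086, 0.701]
force: [0.6, -1.0, 0.5]
finger_gap: 0.002
```

```bash
python3 st.py 0 -20 65
```

```text
9.25 box [-0.0008 -0.02    0.0725] F [ 0.64 -0.97  0.52] gap 0.18819090187905382 xaxis [-1.8e-03  4.0e-04 -1.0e+00]
[0.3, -0.0, 0.03, 0.01, -0.02, -0.0]
```

Emit:
carry_out:
  commands:
    - [[0.2,0,0,0,0,0,0],[0.26,0,0,0,0,0,0],[0.3,0,0,0,0,0,0],[0.32,0,0,0,0,0,0],[0.34,0,0,0,0,0,0]]

```text
t: 9.75
tcp_pos: [0.5651, 0.0306, 0.0644]
tool_rot: [-0.086, 0.702, 0.086, 0.701]
force: [-0.3, -0.5, 2.3]
finger_gap: 0.001
```

```bash
python3 st.py 0 -20 65
```

```text
9.75 box [-0.0002 -0.0199  0.0644] F [-0.31 -0.52  2.27] gap 0.08326854096452649 xaxis [-0.0012 -0.     -1.    ]
[-0.02, -0.0, 0.01, 0.02, -0.01, 0.0]
```

Contact at 64.4 mm; push a little further.

Emit:
carry_out:
  commands:
    - [[0.02,0,0,0,0,0,0],[0.03,0,0,0,0,0,0],[0.04,0,0,0,0,0,0],[0.05,0,0,0,0,0,0],[0.05,0,0,0,0,0,0]]

```text
t: 10.25
tcp_pos: [0.5651, 0.0306, 0.0629]
tool_rot: [-0.086, 0.702, 0.086, 0.701]
force: [-2.1, -0.1, 2.6]
finger_gap: 0.0
```

```bash
python3 st.py 0 -20 65
```

```text
10.25 box [-0.0002 -0.0199  0.0629] F [-2.06 -0.13  2.59] gap 0.011679302315809569 xaxis [-1.2e-03  1.0e-04 -1.0e+00]
[-0.08, -0.0, 0.01, 0.01, -0.01, -0.0]
```

Emit:
carry_out:
  commands:
    - [[0.05,0,0,0,0,0,0],[0.1,0,0,0,0,0,0],[0.16,0,0,0,0,0,0],[0.2,0,0,0,0,0,0],[0.22,0,0,0,0,0,0]]

```text
t: 10.75
tcp_pos: [0.5651, 0.0306, 0.0572]
tool_rot: [-0.086, 0.702, 0.086, 0.701]
force: [-2.3, -1.4, 1.9]
finger_gap: 0.003
```

```bash
python3 st.py 0 -20 65
```

```text
10.75 box [-0.0002 -0.0199  0.0572] F [-2.34 -1.38  1.87] gap 0.21928154798173716 xaxis [-1.3e-03  1.0e-04 -1.0e+00]
[-0.31, -0.0, 0.01, 0.01, -0.01, -0.0]
```

Emit:
carry_out:
  commands:
    - [[0.02,0,0,0,0,0,0],[0.04,0,0,0,0,0,0],[0.04,0,0,0,0,0,0],[0.04,0,0,0,0,0,0],[0.04,0,0,0,0,0,0]]

```text
t: 11.25
tcp_pos: [0.5651, 0.0306, 0.057]
tool_rot: [-0.086, 0.702, 0.086, 0.701]
force: [-2.5, -0.1, 6.4]
finger_gap: 0.002
```

```bash
python3 st.py 90 -20 65
```

```text
11.25 box [-0.0002 -0.0199  0.057 ] F [-2.46 -0.08  6.45] gap 0.1923193073236756 xaxis [-9.e-04 -1.e-04 -1.e+00]
[-0.32, -0.01, 3.61, 0.01, -0.01, 0.0]
```

Bolt 2 bottomed out at 57 mm (8 mm sunk) with force rising: it is the loose one. Now bolt 3.

Emit:
carry_out:
  commands:
    - [[-0.8,0,0,0,0,0,0],[-1.4,0,0.2,0,0,0,0],[-1.4,0,1.9,0,0,0,0],[-1.4,0,3.6,0,0,0,0],[-1,0,3.6,0,0,0,0]]

```text
t: 11.75
tcp_pos: [0.6615, 0.0531, 0.0838]
tool_rot: [-0.087, 0.697, 0.086, 0.707]
force: [-0.1, -0.8, 0.9]
finger_gap: 0.005
```

Emit:
carry_out:
  commands:
    - [[0,0,0,0,0,0,0],[0.2,0,0,0,0,0,0],[0.4,0,0,0,0,0,0],[0.4,0,0,0,0,0,0],[0.4,0,0,0,0,0,0]]

```text
t: 12.25
tcp_pos: [0.652, 0.0523, 0.0712]
tool_rot: [-0.086, 0.702, 0.086, 0.701]
force: [0.0, 0.1, -0.9]
finger_gap: -0.002
```

```bash
python3 st.py 90 -20 65
```

```text
12.25 box [ 0.0893 -0.0199  0.0712] F [ 0.02  0.11 -0.89] gap -0.20525213281303561 xaxis [-1.6e-03  2.0e-04 -1.0e+00]
[0.25, -0.01, 0.03, 0.01, -0.02, -0.0]
```

Emit:
carry_out:
  commands:
    - [[0.15,0,0,0,0,0,0],[0.22,0,0,0,0,0,0],[0.26,0,0,0,0,0,0],[0.28,0,0,0,0,0,0],[0.3,0,0,0,0,0,0]]

```text
t: 12.75
tcp_pos: [0.6525, 0.0524, 0.0647]
tool_rot: [-0.086, 0.702, 0.086, 0.701]
force: [-2.1, -0.4, 7.4]
finger_gap: -0.001
```

```bash
python3 st.py 90 -20 65
```

```text
12.75 box [ 0.0898 -0.0198  0.0647] F [-2.1  -0.35  7.41] gap -0.06400386995967648 xaxis [-1.1e-03 -1.0e-04 -1.0e+00]
[-0.01, -0.01, 0.01, 0.02, -0.01, 0.0]
```

Emit:
carry_out:
  commands:
    - [[0,0,0,0,0,0,0],[-1,0,0,0,0,0,0],[-2,0,-1.3,0,0,0,50],[-2,0,-3.2,0,0,0,50],[-2,0,-5.03,0,0,0,50]]

```text
t: 13.25
tcp_pos: [0.5303, 0.0217, 0.1149]
tool_rot: [-0.087, 0.701, 0.086, 0.703]
force: [-0.4, -0.5, 0.0]
finger_gap: 0.505
```

Emit:
carry_out:
  commands:
    - [[0,0,0,0,0,0,50],[0,0,0,0,0,0,50],[0.3,0,0,0,0,0,50],[0.6,0,0,0,0,0,50],[0.6,0,0,0,0,0,50]]

```text
t: 13.75
tcp_pos: [0.531, 0.0221, 0.0975]
tool_rot: [-0.086, 0.703, 0.087, 0.701]
force: [0.6, -0.0, -0.3]
finger_gap: 0.583
```

```bash
python3 st.py -36 -20 47; python3 - <<'E'
from h import *
for n in("side","top"):
    a=manip.snapshot(n); cv2.imwrite(f"pics/{n}5.png",cv2.resize(a["image"][100:240,190:350,::-1],None,fx=4,fy=4))
E
```

```text
13.75 box [-0.0354 -0.0199  0.0975] F [ 0.61 -0.03 -0.3 ] gap 49.752836222040536 xaxis [-2.3e-03  6.0e-04 -1.0e+00]
[2.02, -0.0, -0.02, 0.02, -0.03, -0.01]
```

View pics/side5.png

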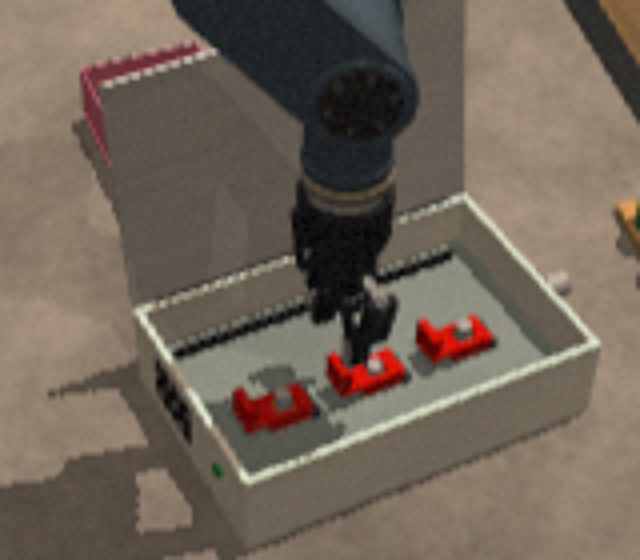

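View pics/top5.png

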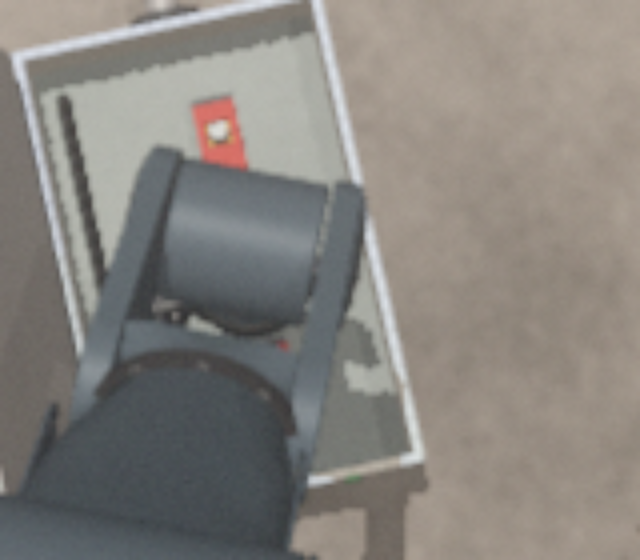

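Emit:
carry_out:
  commands:
    - [[0.6,0,0,0,0,0,50],[1.2,0,0,0,0,0,50],[1.7,0,0,0,0,0,50],[2,0,0,0,0,0,50],[2,0,0,0,0,0,50]]

```text
t: 14.35
tcp_pos: [0.53, 0.0221, 0.0479]
tool_rot: [-0.086, 0.703, 0.086, 0.701]
force: [0.2, -0.7, 0.1]
finger_gap: 0.585
```

Emit:
carry_out:
  commands:
    - [[0,0,0,0,0,0,20],[0,0,0,0,0,0,20],[0,0,0,0,0,0,20],[0,0,0,0,0,0,20],[0,0,0,0,0,0,20]]
  force: 25

```text
t: 14.85
tcp_pos: [0.531, 0.0214, 0.0495]
tool_rot: [-0.087, 0.702, 0.086, 0.702]
force: [-0.5, -5.0, 1.0]
finger_gap: 0.344
```

```bash
python3 st.py -36 -20 47; python3 - <<'E'
from h import *
r=np.hypot(.058,.019);a0=np.arctan2(.019,-.058)
for t in np.arange(1,11)*.13:
    a=a0-t; print(round(t,2),round(-(r*np.sin(a)-.019)/.025,2),round((r*np.cos(a)+.058)/.025,2))
E
```

```text
14.85 box [-0.0355 -0.0206  0.0495] F [-0.54 -4.95  1.03] gap 29.349097233507244 xaxis [ 0.     -0.0011 -1.    ]
[0.1, 0.03, -0.02, 0.02, 0.0, 0.01]
0.13 -0.29 0.12
0.26 -0.57 0.27
0.39 -0.82 0.46
0.52 -1.05 0.68
0.65 -1.25 0.93
0.78 -1.41 1.21
0.91 -1.54 1.5
1.04 -1.63 1.8
1.17 -1.67 2.11
1.3 -1.68 2.43
```

Emit:
carry_out:
  commands:
    - [[-0.29,0,0.12,0,0,0,20],[-0.57,0,0.27,0,0,0,20],[-0.82,0,0.46,0,0,0,20],[-1.05,0,0.68,0,0,0,20],[-1.25,0,0.93,0,0,0,20]]

```text
t: 15.35
tcp_pos: [0.5519, 0.0267, 0.0796]
tool_rot: [-0.087, 0.703, 0.086, 0.7]
force: [-1.1, -7.4, -5.1]
finger_gap: 0.347
```

```bash
python3 st.py; python3 - <<'E'
from h import *
for n in("side",):
    a=manip.snapshot(n); cv2.imwrite(f"pics/{n}6.png",cv2.resize(a["image"][120:240,210:350,::-1],None,fx=5,fy=5))
E
```

```text
15.35 box [-0.014  -0.0206  0.0796] F [-1.12 -7.4  -5.06] gap 29.65914963140935 xaxis [-4.8e-03 -5.0e-04 -1.0e+00]
```

View pics/side6.png

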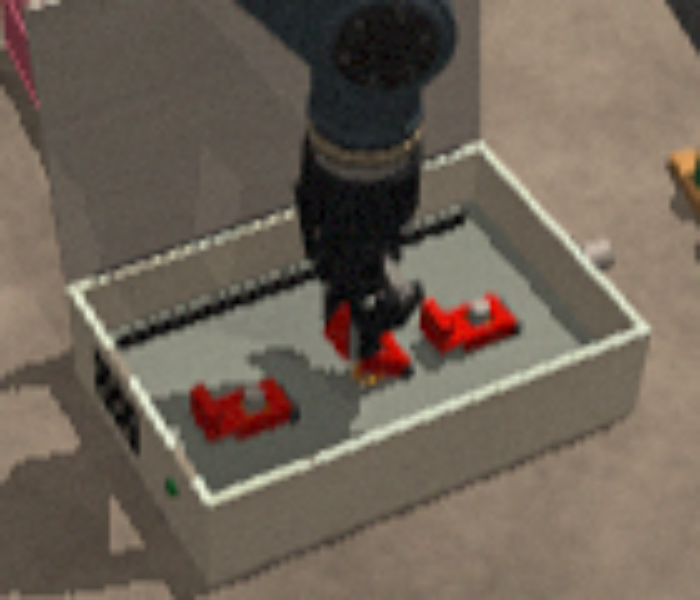

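Cap 2 (crop about (360,340)) is rising between the fingers, caps 1 and 3 shut. Continue the arc.

Emit:
carry_out:
  commands:
    - [[-0.16,0,0.28,0,0,0,20],[-0.29,0,0.57,0,0,0,20],[-0.38,0,0.87,0,0,0,20],[-0.42,0,1.18,0,0,0,20],[-0.43,0,1.5,0,0,0,20]]

```text
t: 15.9
tcp_pos: [0.5875, 0.0355, 0.0913]
tool_rot: [-0.087, 0.704, 0.086, 0.7]
force: [-3.7, -7.0, 3.2]
finger_gap: 0.344
```

Emit:
carry_out:
  commands:
    - [[0,0,0,0,0,0,20],[0,0,0,0,0,0,20],[0,0,0,0,0,0,20],[0,0,0,0,0,0,20],[0,0,0,0,0,0,20]]

```text
t: 16.4
tcp_pos: [0.5885, 0.0357, 0.0913]
tool_rot: [-0.087, 0.703, 0.086, 0.701]
force: [-2.5, -5.4, 1.9]
finger_gap: 0.345
```

```bash
python3 st.py; python3 - <<'E'
from h import *
for n in("side","top"):
    a=manip.snapshot(n); cv2.imwrite(f"pics/{n}7.png",cv2.resize(a["image"][120:240,210:350,::-1],None,fx=5,fy=5)); cv2.imwrite(f"pics/{n}7f.png",a["image"][:,:,::-1])
E
```

```text
16.4 box [ 0.0238 -0.0206  0.0913] F [-2.49 -5.4   1.91] gap 29.445584362602546 xaxis [-0.0033 -0.001  -1.    ]
```

View pics/side7.png

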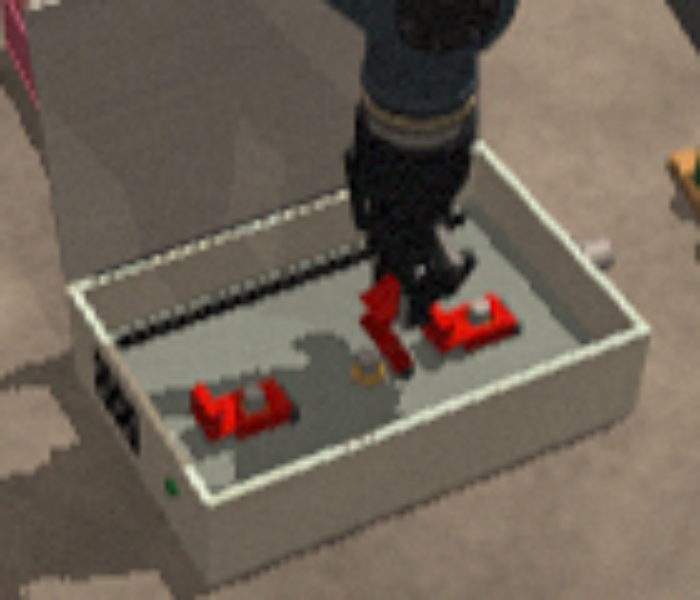

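View pics/top7f.png

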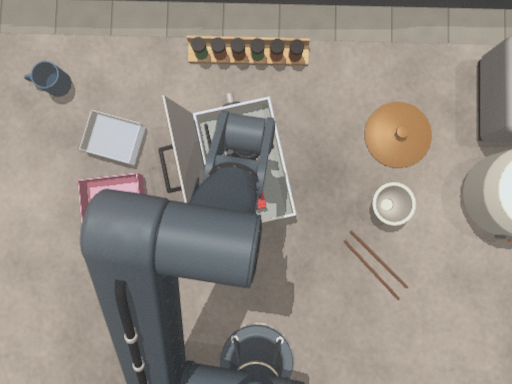

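```bash
python3 - <<'E'
from h import *
a=manip.snapshot("side"); 
# flap-end lower near corner (shut: x -41..,z 53) , fin tip corners at y=-35 side
hx,hz=.022,.045
im=cv2.resize(a["image"][140:220,250:330,::-1],None,fx=7,fy=7,interpolation=cv2.INTER_CUBIC)
for th,col in((1.0,(255,0,0)),(1.15,(0,255,255)),(1.3,(0,255,0))):
    pts=[]
    for x,z in((-.063,.030),(-.063,.008),(0,.008),(0,0)):
        c,s_=np.cos(th),np.sin(th); pts.append(W([hx+x*c+z*s_,-.035,hz-x*s_+z*c]))
    p=proj(a,pts); print(th,p.round(1).tolist())
    cv2.polylines(im,[((p-[250,140]+.5)*7).astype(np.int32).reshape(-1,1,2)],False,col,1)
cv2.imwrite("pics/chk.png",im)
E
```

```text
1.0 [[289.3, 180.6], [284.3, 184.8], [292.0, 192.2], [290.3, 193.7]]
1.15 [[291.9, 179.5], [286.6, 183.3], [292.2, 192.4], [290.3, 193.7]]
1.3 [[294.6, 178.7], [289.1, 182.0], [292.3, 192.5], [290.3, 193.7]]
```

View pics/chk.png

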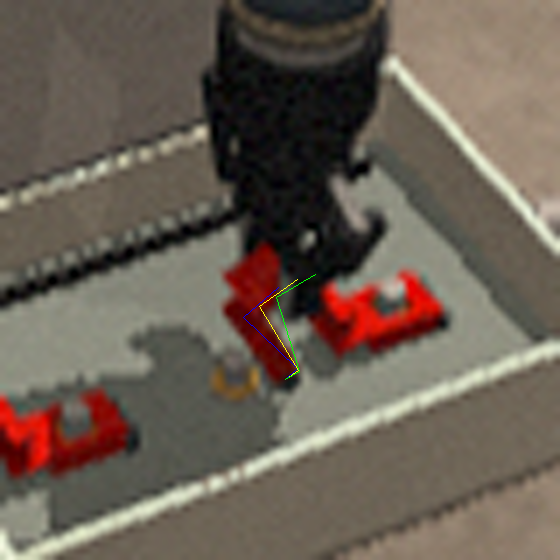

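Emit:
carry_out:
  commands:
    - [[0,0,0,0,0,0,20],[0.02,0,0.15,0,0,0,20],[0.06,0,0.3,0,0,0,20],[0.1,0,0.45,0,0,0,20],[0.1,0,0.45,0,0,0,20]]
  force: 45

```text
t: 17.05
tcp_pos: [0.5999, 0.0386, 0.0901]
tool_rot: [-0.087, 0.703, 0.086, 0.701]
force: [-3.8, -4.8, 10.5]
finger_gap: 0.337
```

Emit:
carry_out:
  commands:
    - [[0,0,0,0,0,0,20],[0,0,0,0,0,0,20],[0,0,0,0,0,0,20],[0,0,0,0,0,0,20],[0,0,0,0,0,0,20]]

```text
t: 17.55
tcp_pos: [0.5996, 0.0385, 0.0901]
tool_rot: [-0.087, 0.703, 0.086, 0.701]
force: [-3.5, -5.5, 10.1]
finger_gap: 0.336
```

```bash
python3 st.py; python3 - <<'E'
from h import *
a=manip.snapshot("side"); 
hx,hz=.022,.045
raw=cv2.resize(a["image"][140:220,250:330,::-1],None,fx=7,fy=7,interpolation=cv2.INTER_CUBIC); im=raw.copy()
for th,col in((1.0,(255,0,0)),(1.15,(0,255,255)),(1.3,(0,255,0)),(1.45,(255,255,0))):
  for y in(-.035,-.005):
    pts=[]
    for x,z in((-.063,.030),(-.063,.008),(0,.008)):
        c,s_=np.cos(th),np.sin(th); pts.append(W([hx+x*c+z*s_,y,hz-x*s_+z*c]))
    p=proj(a,pts)
    cv2.polylines(im,[((p-[250,140]+.5)*7).astype(np.int32).reshape(-1,1,2)],False,col,1)
cv2.imwrite("pics/chk2.png",np.hstack([raw,im])[150:420,:][:, list(range(150,450))+list(range(710,1010))])
E
```

```text
17.55 box [ 0.0352 -0.0206  0.0901] F [-3.5  -5.45 10.15] gap 28.6776116373583 xaxis [-0.0027 -0.0013 -1.    ]
```

View pics/chk2.png

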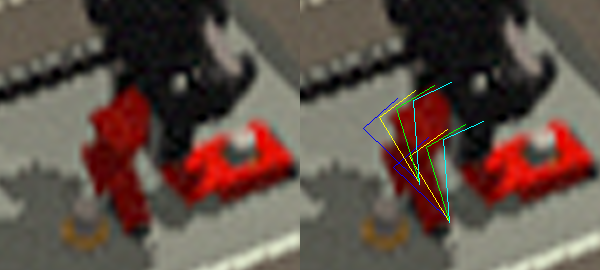

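```bash
python3 -c "
from station import manip
print(manip.sense()['force'],manip.sign_off())"
```

```text
the job is handed in; nothing more can be done
[-3.83096526 -5.23397022 10.91195357] None
```

The job is handed in: the middle bolt is the loose one. Its cap is held open in the gripper and the door is standing open. I don't have a verdict from the system.

- **Door:** I swung it open by the bar handle to about 1.68 rad, worked out from the handle's position, and it stayed there after I let go.
- **Bolts:** I tapped them nearest to farthest with the caps shut.
  - Bolt 1 was tight; the tool stayed at about 64.4 mm against a reading of 28 N, well above the 6 to 10 N you suggested.
  - Bolt 2 gave way at about 3 N and stopped at about 57 mm, so it sank roughly 8 mm.
  - Bolt 3 was tight at 7 N.
- **Cap 2:** The fingers grip it with 45 N. The finger position alone gives about 1.45 rad. It had slipped a little in the fingers (about 1.13 rad in the camera against 1.29 planned). So I moved it further and re-gripped; the camera then showed about 1.25 rad, against the 0.95 needed. The two estimates still differ, but both are above the limit.
- **Everything else:** Caps 1 and 3 looked shut, and the other things on the counter looked undisturbed in the last pictures. I only checked those by eye. The job took about 17.6 s of the 67 s allowed.

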